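Shelve the red-flower bottle on the slanted display shelf

ROBOT

A 6-joint arm with a two-finger parallel gripper is mounted at the origin on the work surface. World frame = base frame: x ahead of the robot, y to its left, z up, the work surface at z = 0. Lengths are in m, angles in rad, forces in N, time in s.
With the tool pointing down it reaches from about 0.325 to 0.9 m from the base axis. Payload 6.1 kg.
Tool frame: the origin (TCP) lies midway between the tips of the shut fingers; the grasp point (between the pads) lies 19 mm behind it; z points along the fingers, y is the line along which they close (so a half turn about z gives the same grasp; the last joint's range is limited). The gripper opens to 85 mm and grips with 20 to 120 N. Pads are 22 mm wide; open, the fingers measure 114 mm over their backs; the gripper's body (76 mm by 85 mm) begins 54 mm behind the grasp point. The pads swing forward as they close: fully open they stand 13 mm farther back than shut.
Start: joints at [-1.378, 0.22, 1.526, -0, 1.395, -0.126], TCP at [0.196, -0.594, 0.209] pointing down, gripper open.
Joint ranges: [-2.98, 2.98], [-0.91, 2.08], [0.09, 2.57], [-1.24, 4.39], [0.2, 2.65], [-2.68, 2.68]. Speed limits (rad/s): [2.57, 2.57, 3.01, 3.14, 3.14, 3.14].

INTERFACE

Orientations are given as [roll, pitch, yaw] about the fixed x, y, z axes, in that order (R = Rz(yaw) Ry(pitch) Rx(roll)).
In Python, from plant import movep, move_l, set_joints, gripper_to, hold, inverse_kinematics, observe, get_image, get_calibration, Unreachable, job_done gives the robot as it stands. Calls block until the motion is done:
- movep(position, orientation): joint-space move of the TCP to a pose.
- move_l(position, feed=0.15, rotation=None, max_force=None): straight line of the TCP; rotation=None keeps the orientation; feed is the mean speed in m/s. With max_force (N) it stops when the force on the tool has changed by that much, and returns True; else False.
- set_joints(angles): joint-space move.
- gripper_to(opening, f_grip=None): finger opening in m; f_grip is the grip in N (None keeps the last); returns when the fingers have stopped.
- hold(seconds).
- inverse_kinematics(position, orientation): joint angles nearest the present ones, or None.
- observe(): the state.
- get_image(name): name is "scene" or "side" or "wrist"; returns (picture, depth): 400x640x3 uint8, red, green, blue; 400x640 float32, m along the optical axis (not along the pixel's ray), 0 where there is no reading.
- get_calibration(name): a dict with "intrinsics" (3x3 intrinsics, pixels), "world_from_camera" (4x4, takes a point from camera to world coordinates). Camera axes: x right, y down, z forward; pixel columns grow to the right and rows downward; lengths in m; the calibration is good to about 2 mm. A picture is of the moment at which its call begins: read the wrist's pose just before it. get_calibration takes no time and is no camera call; for the wrist camera it gives the pose at the moment of the call.
A pose or a line that the arm cannot do raises Unreachable and nothing moves.
- job_done(): hands the job in; it is judged then, once.
The state is a dict: "time_s": time; "q": joint angles; "joint_velocities": joint speeds; "joint_torque": joint torques, N m; "eef_pos": TCP position; "tcp_rot": TCP orientation; "ft_force": force on the tool from outside, world axes, zero at the start; "torque": the same for the moment, N m; "opening": finger opening in m; "grasp_force": force on a finger pad.
Only numpy, scipy, OpenCV 4.12 (cv2) and the standard library are available. Lean on these libraries where they do the work, as an engineer would, in place of code of your own. Each camera call takes 0.05 s, during which the arm holds its last target. There are 200 camera calls.

TASK

Pick up the lying glass bottle with the red flowers and lay it on the upper half of the slanted white display shelf, its wooden stopper pointing straight up the slope, then let go so that it slides down by itself until its base rests against the cork stop. Lay it down gently rather than dropping it, do not carry or push it down to the stop, and leave the purple and yellow bottles where they are.

Things in the scene. Friction and masses are not known exactly. Their poses are not given: they have to be found in the camera images.
- red_bottle_mid (a point): the bottle to shelve: square clear-glass bottle with red dried flowers, lying on the table, 0.11 to 0.2 kg. Glass body 84 mm long, 36 wide, 36 high; neck and round wooden stopper (26 mm across) reach to 66 mm from this point. Point at the middle of the glass body, 18 mm above what it lies on. y axis runs along the bottle to the stopper, x across it, z up.
- deck: slick white surface of the fixed slanted shelf, 180 mm wide, 200 mm long, tilted 28 degrees, 34 mm (low edge) to 128 mm high. Origin on the surface, middle of the low edge, at the face of the cork stop (24 mm high, 12 thick, at y < 0). y points up the slope, x across, z square out of it. Side rims 6 mm high at x = +-90 mm. A bottle let go slides down by itself; at the stop its middle is at y = 42 mm, z = 18 mm.
- purple_bottle_mid (a point): a bystander: the same bottle, lying, with purple dried flowers inside. Point at the middle of its glass body, 18 mm above the table; axes as for the red one. Leave it where it lies.
- yellow_bottle_mid (a point): a bystander: the same bottle, lying, with yellow dried flowers inside. Point at the middle of its glass body, 18 mm above the table; axes as for the red one. Leave it where it lies.
Mind the look-alikes: they are no part of the job. Leave any black, green or pink look-alike of the part that bears red_bottle_mid alone.

How it is judged:
By the outcome, as a careful person would: the job done as asked, in the order asked, and still so for the second after the job is handed in, with the robot touching nothing.
It also fails if it takes over 38 s, if anything falls off the work surface, if the arm or the gripper's body presses on something with over 40 N, if the wrist force passes 120 N, or if a joint passes its speed limit or range.

## Working session

There is one attempt and no reset: what is moved stays moved. The work goes in short steps, each a Python script; the robot and the scene stay as the last script left them, time stands still between calls to the robot, and variables do not carry over. Pictures are saved under pics/ and viewed, at most 10 in all, crops included, and the job is handed in when it is done.

```bash
ls; mkdir -p pics; python3 - <<'E'
from plant import *
import numpy as np,cv2
for n in("scene","side"):
    im,d=get_image(n); np.savez(f"pics/{n}0.npz",im=im,d=d); cv2.imwrite(f"pics/{n}0.png",im[:,:,::-1])
    c=get_calibration(n); print(n,c["intrinsics"],np.round(c["world_from_camera"],4))
print(observe()["time_s"])
E
```

```text
pics
scene [[404.73097854   0.         322.56339965]
 [  0.         404.73097854 199.2231705 ]
 [  0.           0.           1.        ]] [[ 0.2487  0.7766 -0.5789  0.9662]
 [ 0.9685 -0.2059  0.1398 -0.2399]
 [-0.0106 -0.5954 -0.8034  0.7447]
 [ 0.      0.      0.      1.    ]]
side [[406.16020036   0.         319.18839744]
 [  0.         406.16020036 197.19145515]
 [  0.           0.           1.        ]] [[-0.9933 -0.061   0.098   0.3744]
 [-0.1155  0.5136 -0.8502  0.6688]
 [ 0.0015 -0.8559 -0.5172  0.5456]
 [ 0.      0.      0.      1.    ]]
0.1
```

View pics/scene0.png

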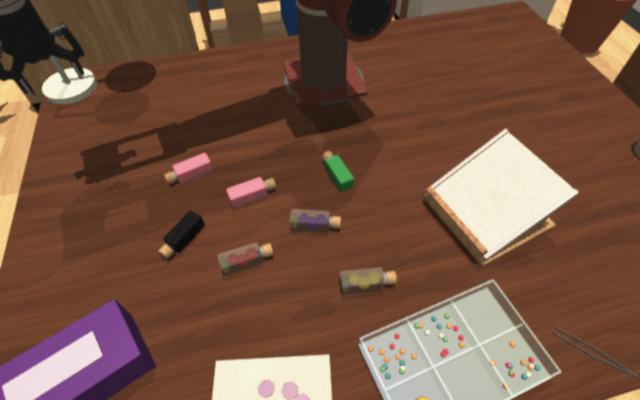

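View pics/side0.png

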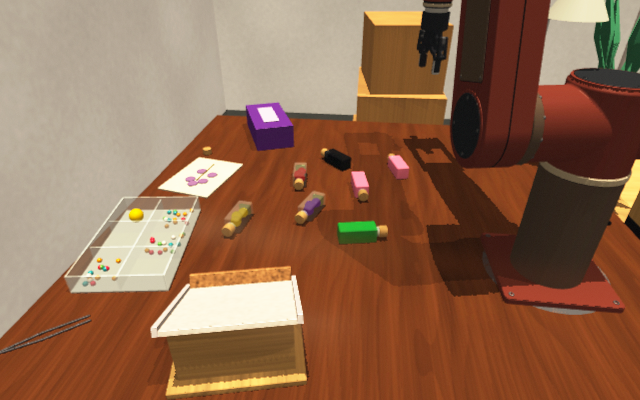

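Scene: the red bottle lies at about (219,262)–(272,250), stopper to the right. The deck corners are at about (506,131), (577,192), (485,255) and (428,195), with the cork along the left-lower edge. The side view agrees: red at about (300,176), deck at about (230,305), cork on the far side.

```bash
cat > h.py <<'E'
import numpy as np,cv2
from plant import *
def ray(c,uv):
    K,T=c["intrinsics"],c["world_from_camera"]
    uv=np.atleast_2d(uv).astype(float)
    d=np.c_[(uv-K[[0,1],2])/K[0,0],np.ones(len(uv))]@T[:3,:3].T
    return T[:3,3],d
def onz(c,uv,z):
    o,d=ray(c,uv); return o+d*((z-o[2])/d[:,2])[:,None]
def tri(c1,u1,c2,u2):
    o1,d1=ray(c1,u1);o2,d2=ray(c2,u2);d1=d1[0];d2=d2[0]
    s=np.linalg.lstsq(np.c_[d1,-d2],o2-o1,rcond=None)[0]
    a,b=o1+s[0]*d1,o2+s[1]*d2
    return (a+b)/2,np.linalg.norm(a-b)
def blobs(mask,amin=15):
    n,l,s,c=cv2.connectedComponentsWithStats(mask.astype(np.uint8))
    return [(s[i,4],c[i],l==i) for i in range(1,n) if s[i,4]>=amin]
E
cat > m.py <<'E'
from h import *
np.set_printoptions(precision=4,suppress=True)
C={};W={};F={}
for n,box in(("scene",(205,225,285,285)),("side",(285,155,318,195))):
    z=np.load(f"pics/{n}0.npz");im,d=z["im"],z["d"];c=C[n]=get_calibration(n)
    hsv=cv2.cvtColor(im,cv2.COLOR_RGB2HSV)
    x0,y0,x1,y1=box
    crop=im[y0:y1,x0:x1];cv2.imwrite(f"pics/crop_{n}.png",cv2.resize(crop[:,:,::-1],None,fx=8,fy=8,interpolation=cv2.INTER_NEAREST))
    # deck
    m=(hsv[...,1]<60)&(hsv[...,2]>150)
    roi=np.zeros(m.shape,bool)
    if n=="scene": roi[120:270,420:590]=1
    else: roi[265:345,150:310]=1
    a,ce,bm=max(blobs(m&roi),key=lambda b:b[0])
    v,u=np.nonzero(bm&(d>0))
    o,r=ray(c,np.c_[u,v]);P=o+r*d[v,u][:,None]
    for k in range(4):
        mu=P.mean(0);nn=np.linalg.svd(P-mu,full_matrices=False)[2][2];nn*=np.sign(nn[2])
        e=(P-mu)@nn
        P=P[abs(e)<max(.003,2*e.std())] if k<3 else P
    up=np.array([0,0,1])-nn*nn[2];up/=np.linalg.norm(up);xx=np.cross(up,nn)
    q=np.c_[(P-mu)@xx,(P-mu)@up]
    rect=cv2.minAreaRect(q.astype(np.float32)*1000)
    print(n,a,"tilt",np.degrees(np.arccos(nn[2])),"n",nn,"std",e.std(),"rect",rect,"yaw up",np.degrees(np.arctan2(up[1],up[0])))
    box4=mu+cv2.boxPoints(rect)/1000@np.array([xx,up]);print(box4)
    lo,hi=np.percentile(q,1,0),np.percentile(q,99,0);print("q",q.min(0),q.max(0),lo,hi)
    print("edge mid low",mu+up*q[:,1].min()+xx*(q[:,0].min()+q[:,0].max())/2)
E
python3 m.py
```

```text
scene 9362 tilt 28.035422559553957 n [ 0.1087 -0.4573  0.8827] std 0.0013707884311351495 rect ((-4.554725646972656, -7.795494079589844), (196.59454345703125, 210.6243438720703), 0.09212299436330795) yaw up 103.37231373051517
[[0.4404 0.2966 0.1272]
 [0.4837 0.1158 0.0282]
 [0.6749 0.1615 0.0283]
 [0.6316 0.3423 0.1273]]
q [-0.1029 -0.113 ] [0.0938 0.0977] [-0.0941 -0.098 ] [0.0837 0.095 ]
edge mid low [0.5791 0.1387 0.0283]
side 5873 tilt 27.872642602450792 n [ 0.1089 -0.4546  0.884 ] std 0.0005956929415046053 rect ((-1.3953704833984375, -21.550880432128906), (203.2728271484375, 191.52061462402344), 89.91603088378906) yaw up 103.47167606275315
[[0.4824 0.1227 0.0346]
 [0.6688 0.1671 0.0345]
 [0.6272 0.3419 0.1295]
 [0.4409 0.2975 0.1296]]
q [-0.097  -0.1232] [0.0945 0.0802] [-0.0902 -0.1183] [0.0875 0.079 ]
edge mid low [0.5759 0.145  0.0346]
```

View pics/crop_scene.png

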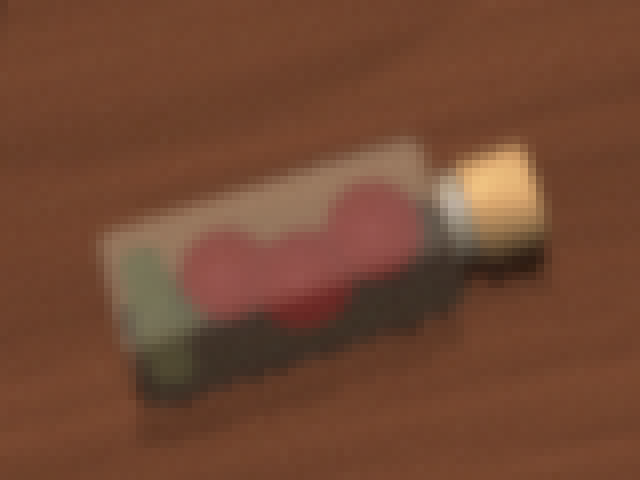

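View pics/crop_side.png

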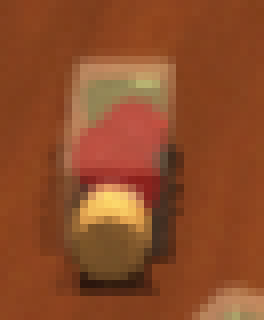

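```bash
cat > a.py <<'E'
from h import *
from scipy.spatial.transform import Rotation as R
np.set_printoptions(precision=4,suppress=True)
s,t=get_calibration("scene"),get_calibration("side")
A,ea=tri(s,(217.9,254.4),t,(306.5,162.5)); B,eb=tri(s,(221.3,268.1),t,(295,162.5)); S,es=tri(s,(272.5,250.8),t,(299,185.5))
print("base top corners",A,ea,B,eb,"stopper",S,es)
print("z=.036 plane",onz(s,[(217.9,254.4),(256.9,242.5),(221.3,268.1),(259,254)],.036),onz(t,[(306.5,162.5),(295,162.5)],.036))
base=(A+B)/2; base[2]=.018; ax=S-base; print("len",np.linalg.norm(ax[:2])); ax[2]=0; ax/=np.linalg.norm(ax)
mid=base+.042*ax; yaw=np.arctan2(ax[1],ax[0]); print("mid",mid,"yaw",np.degrees(yaw))
# tool: z down, tool x along bottle or its reverse (y across)
for k in(0,np.pi):
    o=[np.pi,0,yaw+k]; print(k,inverse_kinematics([*mid[:2],.2],o),"deck")
    n=np.array([.1088,-.456,.8834]);up=np.array([0,0,1])-n*n[2];up/=np.linalg.norm(up);x=np.cross(up,n)
    sg=1 if k==0 else -1
    M=np.c_[sg*up,np.cross(-n,sg*up),-n]; e=R.from_matrix(M).as_euler("xyz")
    p=np.array([.575,.147,.0345])+.143*up+.02*n
    print(p,e,inverse_kinematics(p,e))
E
python3 a.py
```

```text
base top corners [ 0.5306 -0.3529  0.0343] 0.0050801257057189915 [ 0.5628 -0.3494  0.0342] 0.0047921432189177915 stopper [ 0.5377 -0.2471  0.0171] 0.00995726835570998
z=.036 plane [[ 0.5344 -0.3514  0.036 ]
 [ 0.5271 -0.2722  0.036 ]
 [ 0.5664 -0.348   0.036 ]
 [ 0.5543 -0.2722  0.036 ]] [[ 0.5285 -0.353   0.036 ]
 [ 0.5608 -0.3492  0.036 ]]
len 0.10439879960432996
mid [ 0.5431 -0.3093  0.018 ] yaw 94.94392912222662
0 [-0.6438  0.2267  1.5369  0.      1.378  -0.7301] deck
[0.5479 0.2608 0.1192] [ 3.1416 -0.4877  1.805 ] [ 0.034   0.2762  1.7198  0.4987  1.2876 -0.3769]
3.141592653589793 [-0.6438  0.2267  1.5369 -0.      1.378   2.4115] deck
[0.5479 0.2608 0.1192] [ 3.1416  0.4877 -1.3366] None
```

Heights agree with the text: top face 34 mm (36 expected), stopper axis 17 mm, length 104 mm (108 expected). Next I move above the bottle for two wrist views.

```bash
python3 - <<'E'
from h import *
np.set_printoptions(precision=4,suppress=True)
gripper_to(.07,f_grip=30)
yaw=np.radians(95.5)
for i,(dx,z) in enumerate([(0,.22),(.05,.22)]):
    p=[.543+dx,-.309,z]
    movep(p,[np.pi,0,yaw]) if i==0 else move_l(p)
    c=get_calibration("wrist"); im,d=get_image("wrist")
    np.savez(f"pics/w{i}.npz",im=im,d=d,K=c["intrinsics"],T=c["world_from_camera"])
    cv2.imwrite(f"pics/w{i}.png",im[:,:,::-1]); print(c["intrinsics"][0],c["world_from_camera"],observe()["time_s"])
a,b=cv2.imread("pics/w0.png"),cv2.imread("pics/w1.png")
cv2.imwrite("pics/w01.png",np.vstack([cv2.resize(a,(480,300)),cv2.resize(b,(480,300))]))
E
```

```text
[317.9461   0.     318.0419] [[ 0.9956  0.0886  0.0309  0.5348]
 [ 0.0939 -0.9411 -0.3248 -0.227 ]
 [ 0.0003  0.3263 -0.9453  0.3858]
 [ 0.      0.      0.      1.    ]] 2.1083
[317.9461   0.     318.0419] [[ 0.9955  0.0902  0.0304  0.5847]
 [ 0.0952 -0.9412 -0.3241 -0.2266]
 [-0.0006  0.3255 -0.9455  0.3854]
 [ 0.      0.      0.      1.    ]] 2.6417
```

View pics/w0.png

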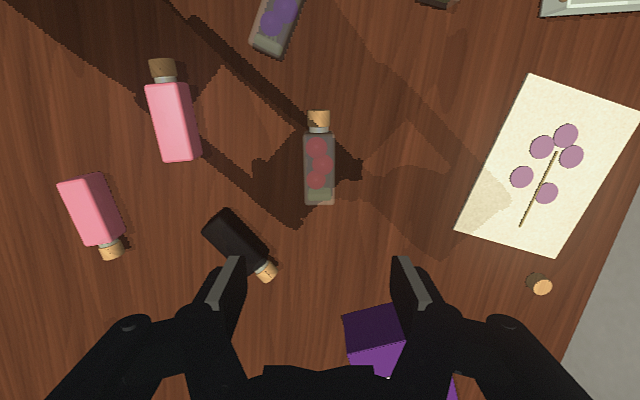

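View pics/w1.png

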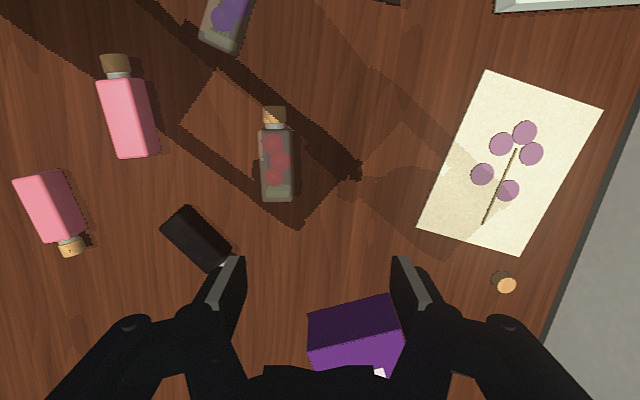

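w0: the bottle body corners are at about (304,132), (335,131), (335,204) and (304,205), with the stopper top at (319,110). w1: the base corners are at about (262,201) and (293,201), with the stopper end at (273,107).

```bash
python3 - <<'E'
from h import *
np.set_printoptions(precision=4,suppress=True)
C=[];
for i,(r,px) in enumerate([((290,100,350,215),[(304,204.5),(335.3,204),(304,133),(335.3,132)]),((245,97,305,210),[(262,201),(293.5,200.5),(259,129),(292,129)])]):
    z=np.load(f"pics/w{i}.npz");c=dict(intrinsics=z["K"],world_from_camera=z["T"]);C.append(c)
    hsv=cv2.cvtColor(z["im"],cv2.COLOR_RGB2HSV).astype(int)
    m=(hsv[...,0]>8)&(hsv[...,0]<25)&(hsv[...,2]>110)&(hsv[...,1]>80)
    roi=np.zeros(m.shape,bool);roi[r[1]:r[1]+40,r[0]:r[2]]=1
    b=max(blobs(m&roi),key=lambda b:b[0]);print("stopper",b[:2]); c["s"]=b[1]
    P=onz(c,px,.036);print(P[:,:2],"mid",P.mean(0)[:2], "w",np.linalg.norm(P[0]-P[1]),"l",np.linalg.norm((P[0]+P[1]-P[2]-P[3])/2))
    c["p"]=px
    d=z["d"];print("depth z",[ (z["T"]@np.r_[(np.linalg.inv(z["K"])@[u,v,1])*d[v,u],1])[:3] for u,v in [(318,165),(275,165)][i:i+1]])
print(tri(C[0],C[0]["s"],C[1],C[1]["s"]))
for k in range(4): print(tri(C[0],C[0]["p"][k],C[1],C[1]["p"][k]))
E
```

```text
stopper (np.int32(302), array([319.8775, 117.5364]))
[[ 0.5305 -0.3563]
 [ 0.567  -0.3522]
 [ 0.524  -0.2738]
 [ 0.5577 -0.2695]] mid [ 0.5448 -0.313 ] w 0.03666466057867561 l 0.08296724783806192
depth z [array([ 0.5424, -0.3074,  0.0374])]
stopper (np.int32(183), array([250.9344, 120.1421]))
[[ 0.5313 -0.3557]
 [ 0.5678 -0.3516]
 [ 0.5249 -0.2734]
 [ 0.5604 -0.27  ]] mid [ 0.5461 -0.3127] w 0.036737342728570044 l 0.08224415048436733
depth z [array([ 0.5444, -0.3111,  0.0378])]
(array([ 0.5384, -0.2493,  0.1515]), np.float64(0.005870748133284771))
(array([ 0.5305, -0.3579,  0.0309]), np.float64(0.0005118253147493904))
(array([ 0.5675, -0.354 ,  0.0303]), np.float64(0.0005732339118201682))
(array([ 0.5237, -0.2745,  0.0294]), np.float64(0.0003697214320509789))
(array([ 0.559 , -0.2722,  0.0161]), np.float64(0.0005351940375506295))
```

```bash
python3 - <<'E'
from h import *
np.set_printoptions(precision=4,suppress=True)
o=[np.pi,0,np.radians(95.6)];x,y=.5453,-.3129
movep([x,y,.10],o)
print(move_l([x,y,.001],feed=.1,max_force=8))
s=observe();print(s["eef_pos"],s["opening"],s["time_s"])
gripper_to(.02,f_grip=35)
s=observe();print(s["eef_pos"],s["opening"],s["grasp_force"],s["ft_force"])
move_l([x,y,.15],feed=.1)
s=observe();print(s["eef_pos"],s["tcp_rot"],s["opening"],s["grasp_force"],s["ft_force"],s["torque"],s["time_s"])
for n in("wrist","scene"):
    im,_=get_image(n);cv2.imwrite(f"pics/g_{n}.png",im[:,:,::-1])
E
```

```text
False
[ 0.546  -0.3134  0.0019] 0.07003657515372921 4.3667
[ 0.5459 -0.3133  0.0019] 0.0349692825265837 36.87674582004547 [-0.6725  0.5858  4.3569]
[ 0.5448 -0.3126  0.149 ] [-3.1404 -0.0011  1.6685] 0.03511133717996701 36.30285859107971 [-1.5124 -0.3573 -1.6215] [ 0.0309 -0.0277  0.0055] 6.4167
```

View pics/g_wrist.png

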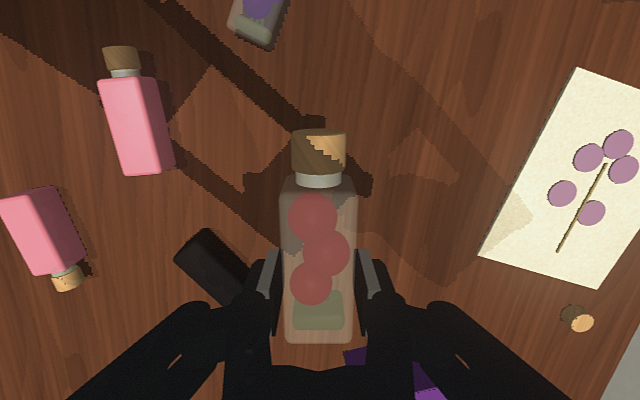

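```bash
cat > deck.py <<'E'
from h import *
from scipy.spatial.transform import Rotation as R
np.set_printoptions(precision=4,suppress=True)
n=np.array([.1088,-.456,.8834]);n/=np.linalg.norm(n);up=np.array([0,0,1])-n*n[2];up/=np.linalg.norm(up);xx=np.cross(up,n)
M=np.c_[up,np.cross(-n,up),-n];E=R.from_matrix(M).as_euler("xyz")
O=np.array([.575,.1478,.0345])
P=lambda y,z:O+up*y+n*z
def loc(p): p=np.asarray(p)-O; return np.array([p@xx,p@up,p@n])
E
python3 - <<'E'
from deck import *
movep(P(.143,.10),E)
move_l(P(.143,.02),feed=.12)
s=observe();print(loc(s["eef_pos"]),s["ft_force"],s["opening"],s["time_s"])
hit=move_l(P(.143,-.006),feed=.025,max_force=3)
s=observe();print(hit,loc(s["eef_pos"]),s["tcp_rot"],E,s["ft_force"],s["opening"],s["time_s"])
for k in("side","scene"):
    im,d=get_image(k);cv2.imwrite(f"pics/p_{k}.png",im[:,:,::-1])
a=cv2.imread("pics/p_side.png")[180:400,120:400];b=cv2.imread("pics/p_scene.png")[80:300,400:640]
cv2.imwrite("pics/p.png",cv2.resize(np.hstack([a,b]),None,fx=1.5,fy=1.5))
E
```

```text
[0.0006 0.1431 0.0207] [-0.0958 -0.5681 -1.1833] 0.03507350597304102 9.2167
True [-0.      0.1429  0.0025] [-3.1413 -0.4879  1.805 ] [-3.1416 -0.4879  1.805 ] [-0.6986 -1.9816  4.2629] 0.034814222954731716 9.9333
```

View pics/p.png

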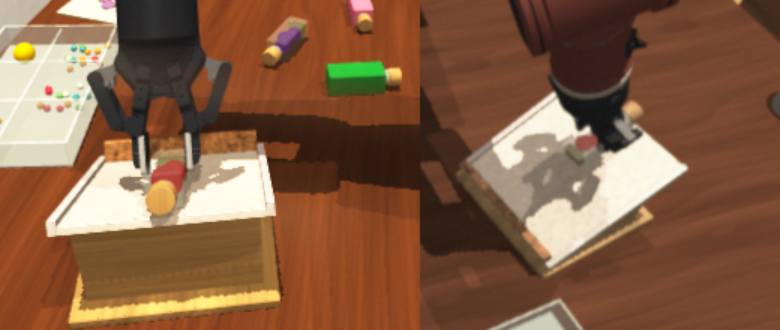

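The bottle touches the deck at the expected height (2.5 mm against 1.9 mm), with its stopper up the slope at centre. Next I let go, retreat and check.

```bash
python3 - <<'E'
from deck import *
gripper_to(.07)
hold(.6)
move_l(P(.143,.13),feed=.12)
s=observe();print(s["ft_force"],s["opening"],s["time_s"])
hold(.3)
c=get_calibration("wrist");im,d=get_image("wrist");cv2.imwrite("pics/r_w.png",im[:,:,::-1])
np.savez("pics/r_w.npz",im=im,d=d,K=c["intrinsics"],T=c["world_from_camera"])
im,d=get_image("scene");b=im[80:300,150:640,::-1]
im,d=get_image("side");a=im[130:350,130:420,::-1]
cv2.imwrite("pics/r.png",np.hstack([a,b]))
E
```

```text
[ 0.1     0.8672 -0.6877] 0.06958468834783355 12.2833
```

View pics/r.png

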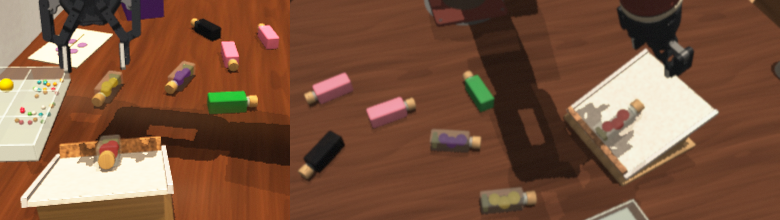

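View pics/r_w.png

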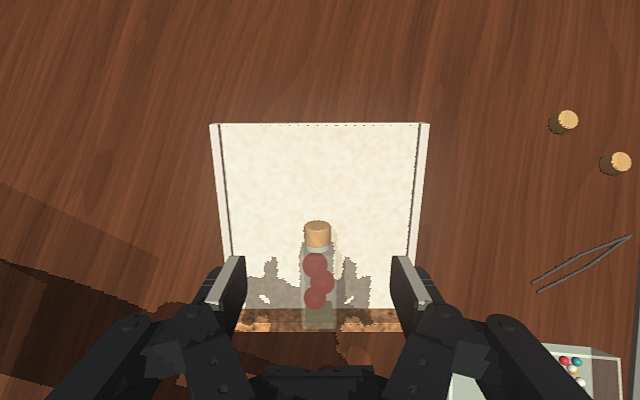

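The bottle lies straight at mid-shelf, base over the cork line at (318,328), stopper top at (317,221); the purple and yellow bottles have not moved. I check the stopper position in deck coordinates, then hand in.

```bash
python3 - <<'E'
from deck import *
z=np.load("pics/r_w.npz");o,r=ray(dict(intrinsics=z["K"],world_from_camera=z["T"]),[(317.5,221),(317.5,248),(319,328)])
for d,h in zip(r,(.031,.036,.036)): print(loc(o+d*((h-(o-O)@n)/(d@n))))
print(len(z["d"]),observe()["time_s"])
E
```

```text
[-0.0008  0.1142  0.031 ]
[-0.0008  0.0896  0.036 ]
[ 0.0006 -0.0002  0.036 ]
400 12.7333
```

```bash
python3 -c "
from plant import *
print(job_done())"
```

```text
the job is handed in; nothing more can be done
None
```

The red bottle was laid on the upper half of the shelf and let go. It slid down by itself and now rests with its base against the cork stop and its stopper pointing straight up the slope. The purple and yellow bottles were not touched, and I handed the job in with about 13 s on the robot's clock.

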